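# Open the touch-latch stamp box

### The arm

A 6-joint arm with a two-finger parallel gripper is mounted at the origin on the work surface. World frame = base frame: x ahead of the robot, y to its left, z up, the work surface at z = 0. Lengths are in mm, angles in rad, forces in N, time in s.
With the tool pointing down it reaches from about 375 to 925 mm from the base axis. Payload 5.7 kg.
Tool frame: the origin (TCP) lies between the finger pads; the fingertips stand 17 mm ahead of it and the grasp point (between the pads) lies 2 mm behind it (bot.tip_extent is the distance from the TCP to the fingertips, in mm); z points along the fingers, y is the line along which they close (so a half turn about z gives the same grasp; the last joint's range is limited). The gripper opens to 88 mm and grips with 3 to 60 N. Pads are 20 mm wide; open, the fingers measure 115 mm over their backs; the gripper's body (75 mm by 178 mm) begins 61 mm behind the grasp point.
Start: joints at [1.125, 0.359, 1.51, -0, 1.272, -0.115], TCP at [194.871, 567.438, 210.323] pointing down, gripper open.
Joint ranges: [-2.97, 2.97], [-1.01, 2.36], [0.21, 2.38], [-0.96, 4.11], [0.2, 2.71], [-2.98, 2.98]. Speed limits (rad/s): [2.39, 2.39, 3.14, 3.14, 3.14, 3.14].

### API

Orientations are given as a 3x3 rotation matrix whose columns are the frame's x, y, z axes.
In Python, from workcell import bot, kinematics, cams, read_time_s, read_joint_positions, read_qvel, read_joint_torque, read_tcp_pos, read_tcp_rot, read_ft_force, read_torque, read_opening, read_finger_force gives the robot as it stands. Calls block until the motion is done:
- bot.move_to(position, orientation): joint-space move of the TCP to a pose.
- bot.move_l(position, attitude=None, vel=150, contact_N=None): straight line of the TCP; attitude=None keeps the orientation; vel is the mean speed in mm/s. With contact_N (N) it stops when the force on the tool has changed by that much, and returns True; else False.
- bot.move_j(angles): joint-space move.
- bot.set_gripper(opening): finger opening in mm; the grip force is fixed at half the most; returns when the fingers have stopped.
- bot.hold(seconds).
- kinematics.ik(position, orientation): joint angles nearest the present ones, or None.
- cams.capture(name): name is "side" or "top" or "wrist"; returns a dict with "color" (480x640x3 uint8, red, green, blue), "fov_y" (degrees; the focal length in pixels is half the picture's height over the tangent of half this angle, whatever the lens; pixels are square), "cx", "cy" (the principal point, pixels), "position" and "rotation" of the camera in the world; the wrist camera has in their place "hand_eye" (4x4, takes a point from camera to tool coordinates, whose origin is the TCP and whose axes are the flange's). Camera axes: x right, y down, z forward; pixel columns grow to the right and rows downward; lengths in mm; the calibration is good to about 2 mm. A picture is of the moment at which its call begins: read the wrist's pose just before it. There is no depth.
A pose or a line that the arm cannot do raises bot.Unreachable and nothing moves.
- bot.sign_off(): hands the job in; it is judged then, once.
Trained networks look in a picture, given as the dict that the camera call returned (one of the last four; its "shot" number tells which), for a name from the list of things; names that differ only in an ending like _2 or _b are one class to them, and where a whole thing is asked for, a point or a joint stands for the part that bears it (a point fixed in the world has none). Each returns a list of dicts, best first, with "conf" (0 to 1); they miss things now and then, are a little off and sometimes report something else, mostly with a low value. They report only what shows in the picture. A call takes as long as a camera call.
- cams.silhouettes(picture, query): "pixels" (480x640 bool, what is visible of it) and "box" ([left, top, right, bottom] as shares, 0 to 1, of the picture: columns of its width, rows of its height, round what is visible of it).
- cams.landmark_of(picture, query): "position" ([column, row] as shares, 0 to 1, of the picture: columns of its width, rows of its height: a listed point, or the origin of a listed thing).
Readings, each from a call of its own:
- read_time_s(): time.
- read_joint_positions(): joint angles.
- read_qvel(): joint speeds.
- read_joint_torque(): joint torques, N m.
- read_tcp_pos(): TCP position.
- read_tcp_rot(): TCP orientation.
- read_ft_force(): force on the tool from outside, world axes, zero at the start.
- read_torque(): the same for the moment, N m.
- read_opening(): finger opening in mm.
- read_finger_force(): force on a finger pad.
Only numpy, scipy, OpenCV 4.12 (cv2) and the standard library are available. Lean on these libraries where they do the work, as an engineer would, in place of code of your own. Each camera call takes 0.05 s, during which the arm holds its last target. There are 200 camera calls.

### The job

Open the wooden stamp box with the blue lid: press the front of its lid down until the push catch lets go, move your finger away so that the lid springs ajar by itself, then push the lid with the fingertips all the way back so that it stays open. Do it by touch alone: do not lift, tip or drag the boxes, leave the yellow lid shut, and leave the jar, mug and rolling pin where they stand.

Things in the scene. Friction and masses are not known exactly. Their poses are not given: they have to be found in the camera images.
- blue_box: Wooden box, 170 mm deep (its x), 140 mm wide (its y), 100 mm high, walls 6 mm, 1.8 kg, standing loose on a low riser, with an inset blue lid whose top is flush with the rim. Origin: centre of the underside, on the riser; its -x axis points to the front (the lid's free edge, roughly towards the robot), its +x axis to the hinge side, z up.
- blue_lid (a joint): Hinge angle of the blue lid in rad: 0 shut and flush, negative pressed in, positive opening. The latch lets go between -0.02 and -0.03; a stop ends the press at -0.055. Released, a spring lifts the lid to about 0.4, where it rests on the spring. Above that it swings freely (0.22 kg): let go before upright (1.57) it falls back to ajar, past upright it falls open to a stop at 1.85. It does not latch again.
- blue_lid_hinge (a point): A point of the blue lid on the hinge axis, at the middle of the back edge of its top face, 100 mm above the box's underside, 78 mm behind the box's centre. It turns with the lid: the lid (156 mm deep, 126 mm wide, 8 mm thick) reaches from here along -x; y is the hinge axis; z is normal to its top face.
- blue_lid_press (a point): A flat brass disc, 24 mm across, on the blue lid's top face: the place to press, 131 mm from the hinge axis and 25 mm behind the free edge. Pressed down about 4 mm here (roughly 5 N) the catch lets go; the lid stays down under the finger and springs up when it leaves. Axes as the lid.
- blue_lid_edge (a point): Middle of the free (front) edge of the blue lid's top face, 156 mm from the hinge axis. Axes as the lid. While ajar it is about 60 mm above the rim, leaving an open gap below it from the front.
- yellow_box: The same box with a yellow lid and the same touch latch; it must stay shut. Origin: centre of the underside.
- yellow_lid (a joint): Hinge angle of the yellow lid in rad, 0 shut; the same latch as the blue one.
- glaze_jar: Closed blue glaze jar, 60 mm across, 85 mm high, behind the boxes. Origin: centre of its underside.
- mug: White mug, 76 mm across, 90 mm high, standing beside or between the boxes. Origin: centre of its underside.
- rolling_pin: Wooden rolling pin lying on two small rests, 350 mm long along its x, 56 mm thick, to the right of the boxes. Origin: on the table under its middle.
- blue_riser: Fixed plywood block, 176 x 146 mm, under the blue-lidded box; its top is 6 to 42 mm above the table, different each time. Origin: centre of its top face.
- yellow_riser: The same kind of block under the yellow-lidded box, of its own height. Origin: centre of its top face.

How it is judged:
By the outcome, as a careful person would: the job done as asked, in the order asked, and still so for the second after the job is handed in, with the robot touching nothing.
It also fails if it takes over 48 s, if anything falls off the work surface, if the arm or the gripper's body presses on something with over 40 N, if the wrist force passes 120 N, or if a joint passes its speed limit or range.

## Working session

There is one attempt and no reset: what is moved stays moved. The work goes in short steps, each a Python script; the robot and the scene stay as the last script left them, time stands still between calls to the robot, and variables do not carry over. Pictures are saved under pics/ and viewed, at most 13 in all, crops included, and the job is handed in when it is done.

```bash
mkdir -p pics
cat > h.py <<'E'
import numpy as np, cv2
from workcell import *
def ray(p,uv,T=None):
    h,w=p["color"].shape[:2]; f=h/2/np.tan(np.radians(p["fov_y"])/2)
    d=np.array([(uv[0]*w-p["cx"])/f,(uv[1]*h-p["cy"])/f,1.])
    if T is None: R,o=np.array(p["rotation"]),np.array(p["position"])
    else: R,o=T[:3,:3],T[:3,3]
    d=R@d; return o,d/np.linalg.norm(d)
def tri(rays):
    A=sum(np.eye(3)-np.outer(d,d) for o,d in rays); b=sum((np.eye(3)-np.outer(d,d))@o for o,d in rays)
    x=np.linalg.solve(A,b); return x,[np.linalg.norm(np.cross(x-o,d)) for o,d in rays]
def save(p,n): cv2.imwrite(f"pics/{n}.png",p["color"][:,:,::-1])
E
python3 - <<'E'
from h import *
P={n:cams.capture(n) for n in("top","side")}
for n in P: save(P[n],n+"0"); print(n,P[n]["position"],P[n]["fov_y"])
for q in ["blue_lid_hinge","blue_lid_press","blue_lid_edge","blue_box","yellow_box","glaze_jar","mug","rolling_pin"]:
    L={n:cams.landmark_of(P[n],q) for n in P}
    for n in P: print(q,n,[(np.round(np.array(x["position"])*[640,480],1),round(x["conf"],2)) for x in L[n][:3]])
    if L["top"] and L["side"]: print("  ",*tri([ray(P[n],L[n][0]["position"]) for n in P]))
print(read_time_s())
E
```

```text
top [ 455.82459099 -107.62255048 1338.86433072] 47.4817089145553
side [ 291.58107959 -699.78677073  869.05722095] 45.42093423516689
blue_lid_hinge top [(array([293.4, 236.8]), 0.91)]
blue_lid_hinge side [(array([313.3, 204.9]), 0.86)]
   [604.81675602 -24.85984993 141.17001045] [np.float64(0.664576255899447), np.float64(0.6645762558996886)]
blue_lid_press top [(array([277.7, 294.9]), 0.86)]
blue_lid_press side [(array([246.3, 217.2]), 0.59)]
   [481.62705223   6.66926505 132.07438609] [np.float64(4.405506657063268), np.float64(4.405506657063245)]
blue_lid_edge top [(array([277.6, 305.2]), 0.85), (array([280.3, 290.9]), 0.53)]
blue_lid_edge side []
blue_box top [(array([286. , 274.2]), 0.88), (array([277.8, 294.6]), 0.5)]
blue_box side [(array([274.3, 249. ]), 0.63)]
   [530.05085868  -1.82056065  31.60598211] [np.float64(1.3674814079918147), np.float64(1.3674814079918551)]
yellow_box top [(array([190.6, 268.8]), 0.9)]
yellow_box side [(array([238.8, 178.7]), 0.59)]
   [541.0634258  230.85506538  20.21817153] [np.float64(0.7968884289271158), np.float64(0.7968884289269953)]
glaze_jar top [(array([297. , 179.8]), 0.94)]
glaze_jar side [(array([383.2, 230.5]), 0.6)]
   [767.09527014 -21.62618606  -2.56971745] [np.float64(0.6876423723626797), np.float64(0.6876423723626323)]
mug top [(array([377.8, 279.8]), 0.58)]
mug side [(array([313.2, 346.4]), 0.69)]
   [ 515.69979925 -221.86027837   11.87807624] [np.float64(2.686087389910177), np.float64(2.6860873899103903)]
rolling_pin top [(array([472.2, 267.6]), 0.71)]
rolling_pin side [(array([397.4, 456.4]), 0.91)]
   [ 548.19824118 -450.35288491   14.7069058 ] [np.float64(1.6003401617930326), np.float64(1.6003401617928865)]
0.9
```

View pics/top0.png

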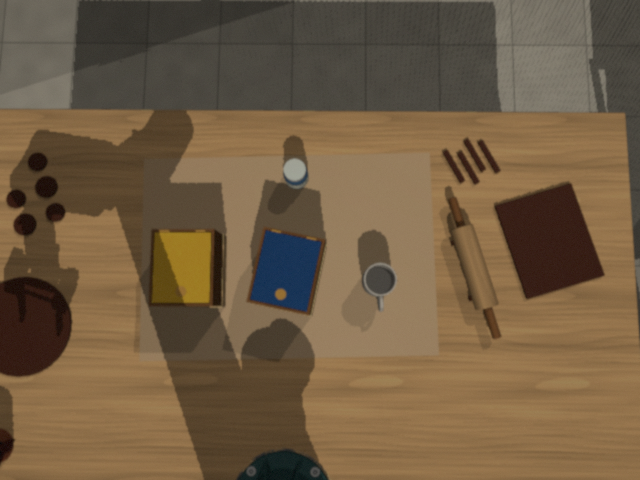

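View pics/side0.png

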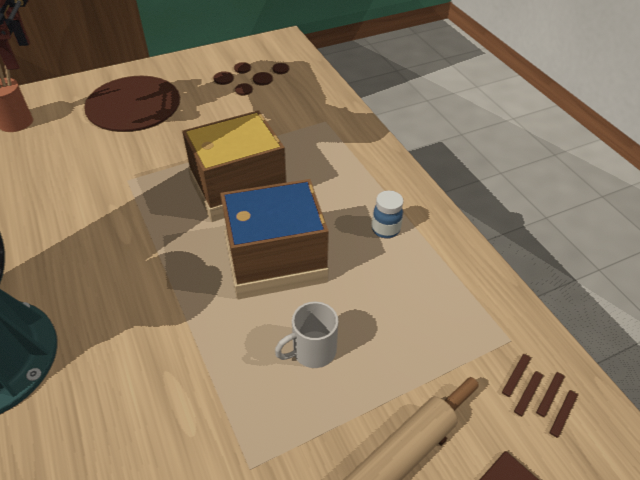

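The top view shows the blue lid centred at about (288,270), with its disc at (280,294). In the side view the disc is at (244,216). The yellow box is on the left, the mug on the right and the jar behind. The network's landmarks agree with both pictures. Next I'll take a close wrist view and test whether the path is reachable.

```bash
cat >> h.py <<'E'
def frame(yaw,p,s=1):
    bx=np.array([np.cos(yaw),np.sin(yaw),0]); by=np.array([-bx[1],bx[0],0]); z=np.cos(p)*bx-np.sin(p)*np.array([0,0,1])
    y=-s*by; return np.column_stack([np.cross(y,z),y,z])
def local(H,yaw,l,u): # l: along box +x from hinge, u: up
    return np.array(H)+[l*np.cos(yaw),l*np.sin(yaw),u]
E
python3 - <<'E'
from h import *
print(np.round(read_tcp_rot(),2).tolist())
yaw=-0.22; H=[605,-25,138]
for s in(1,-1):
  for p in(0,.2,.4,.6,.8,1.0,1.57):
    R=frame(yaw,p,s); r=[]
    for th in(.3,.6,.9,1.2,1.5,1.75):
        tip=local(H,yaw,-130*np.cos(th)-18*np.sin(th),130*np.sin(th)-18*np.cos(th))
        r.append(kinematics.ik(tip-bot.tip_extent*R[:,2],R) is not None)
    print(s,p,r)
s=1 if read_tcp_rot()[0][0]>0 else -1
bot.move_to(np.array([500,5,380]),frame(yaw,np.pi/2,s)); bot.set_gripper(0)
pos,R=np.array(read_tcp_pos()),np.array(read_tcp_rot()); p=cams.capture("wrist"); save(p,"w1")
T=np.eye(4);T[:3,:3]=R;T[:3,3]=pos;T=T@np.array(p["hand_eye"])
t=cams.capture("top")
for q in ["blue_lid_hinge","blue_lid_press","blue_lid_edge"]:
    L=cams.landmark_of(p,q); print(q,[(np.round(np.array(x["position"])*[640,480],1),round(x["conf"],2)) for x in L])
    if L:
        o,d=ray(p,L[0]["position"],T)
        for z in(130,140): print("   ",np.round(o+d*(z-o[2])/d[2],1))
        M=cams.landmark_of(t,q)
        if M: print("  tri",*tri([(o,d),ray(t,M[0]["position"])]))
print(s,T[:3,3],read_time_s())
E
```

```text
[[-0.95, 0.32, -0.0], [0.32, 0.95, -0.0], [0.0, -0.0, -1.0]]
1 0 [False, False, False, False, False, False]
1 0.2 [False, False, False, False, False, False]
1 0.4 [False, False, False, False, False, False]
1 0.6 [False, False, False, False, True, False]
1 0.8 [False, False, True, True, True, True]
1 1.0 [True, True, True, True, True, True]
1 1.57 [True, True, True, True, True, True]
-1 0 [False, False, False, False, False, False]
-1 0.2 [False, False, False, False, False, False]
-1 0.4 [False, False, False, False, False, False]
-1 0.6 [False, False, False, False, True, False]
-1 0.8 [False, False, True, True, True, True]
-1 1.0 [True, True, True, True, True, True]
-1 1.57 [True, True, True, True, True, True]
blue_lid_hinge [(array([311.7, 303.8]), 0.91)]
    [611.2 -24.3 130. ]
    [607.1 -23.2 140. ]
  tri [606.06894343 -24.81865214 139.91823741] [np.float64(1.8662137491615924), np.float64(1.8662137491614645)]
blue_lid_press [(array([311.7, 187.4]), 0.67)]
    [482.2   5.  130. ]
    [481.1   5.4 140. ]
  tri [481.33185045   3.94812316 125.55127454] [np.float64(1.624077941179326), np.float64(1.6240779411792996)]
blue_lid_edge [(array([310.1, 164.4]), 0.89)]
    [458.5   8.7 130. ]
    [458.   9. 140.]
-1 [437.03096366  20.49137366 554.31223362] 5.0
```

View pics/w1.png

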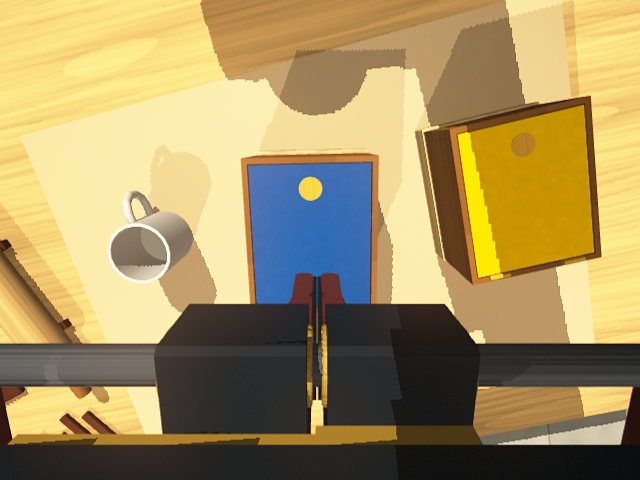

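The wrist view shows the blue lid square to the tool, so the yaw is about -0.22. The disc is at (311,188) and the mug is clear to the side. The disc is at about (481.5, 5), with the lid top near z = 135. Pressing now.

Run:
```python
from h import *
yaw=-0.22; R=frame(yaw,np.pi/2,-1); e=bot.tip_extent
bot.move_to(np.array([481.6,5.2,175+e]),R)
f0=np.array(read_ft_force())
c=bot.move_l(np.array([481.6,5.2,115+e]),vel=30,contact_N=2)
z=read_tcp_pos()[2]-e; print(c,"tip z",z,np.array(read_ft_force())-f0,read_time_s())
```

```text
False tip z 115.13497268541624 [-1.66938984  0.49633755 -0.30803109] 7.9333
```

Run:
```python
from h import *
p=cams.capture("side"); save(p,"s2"); w=cams.capture("wrist"); 
a=p["color"][130:330,150:400]; a=cv2.resize(a,(750,600)); cv2.imwrite("pics/s2c.png",a[:,:,::-1])
print(read_opening(),read_tcp_pos(),np.round(read_tcp_rot(),3).tolist(),read_ft_force())
```

```text
0.5763828695683311 [481.68867447   5.19327661 132.11712892] [[-0.976, 0.218, 0.0], [0.218, 0.976, -0.0], [-0.0, 0.0, -1.0]] [-1.1091879  -0.60676613 -0.02574224]
```

View pics/s2c.png

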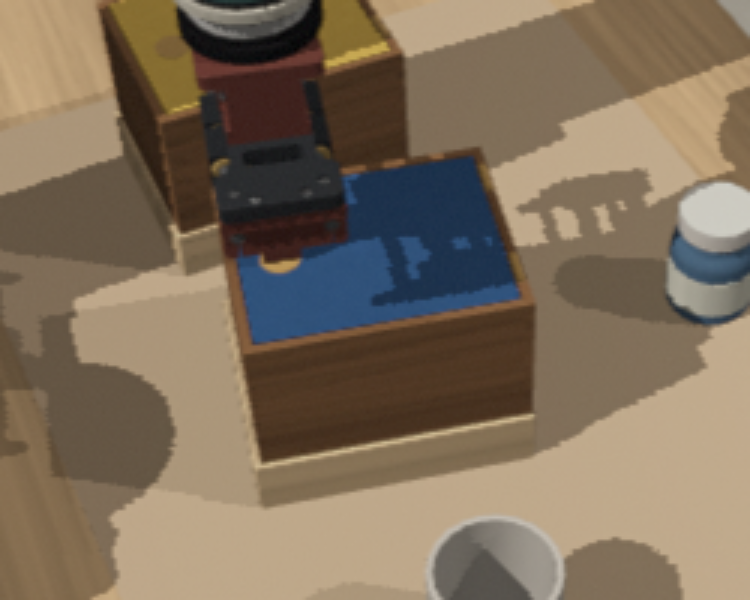

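The crop shows the fingertips just above the disc with the lid still flush. The lid top is therefore slightly below z = 115, so I'll keep going down.

Run:
```python
from h import *
e=bot.tip_extent
bot.hold(.2); f0=np.array(read_ft_force())
x=np.array(read_tcp_pos())
for i in range(16):
    x[2]-=1; bot.move_l(x,vel=20); f=np.array(read_ft_force())-f0; zt=read_tcp_pos()[2]-e
    print(round(zt,1),np.round(f,1),read_time_s())
    if f[2]>3 : break
```

```text
114.0 [-0.1 -0.3  0.2] 8.4833
113.2 [0.2 0.3 1.9] 8.7333
112.3 [-0.4  0.8  4.2] 8.9833
```

Run:
```python
from h import *
e=bot.tip_extent
x=np.array(read_tcp_pos())
for i in range(4):
    x[2]-=1; bot.move_l(x,vel=20); f=np.array(read_ft_force()); zt=read_tcp_pos()[2]-e
    print(round(zt,1),np.round(f,1),read_time_s())
    if f[2]>12: break
x[2]+=110; bot.move_l(x,vel=200); bot.hold(.5)
x+=[-90,20,0]; bot.move_l(x,vel=200)
p=cams.capture("side"); a=cv2.resize(p["color"][130:330,150:400],(750,600)); cv2.imwrite("pics/s3c.png",a[:,:,::-1]); print(read_time_s())
t=cams.capture("top")
for q in ["blue_lid_hinge","blue_lid_edge","blue_lid_press"]:
    L=[(cams.landmark_of(k,q),k) for k in(p,t)]
    print(q,[[(np.round(np.array(x["position"])*[640,480]),round(x["conf"],2)) for x in l] for l,k in L])
    if L[0][0] and L[1][0]: print(tri([ray(k,l[0]["position"]) for l,k in L]))
```

```text
111.4 [-1.6  0.9  4.6] 9.2333
110.3 [-1.3  0.5  2.9] 9.4833
109.2 [-1.3 -0.6  3.3] 9.7333
108.2 [ 0.2 -0.2  2.9] 9.9833
11.8417
blue_lid_hinge [[(array([314., 206.]), 0.63), (array([401., 455.]), 0.31), (array([385., 227.]), 0.24)], [(array([294., 235.]), 0.97)]]
(array([607.32537272, -24.77520927, 136.96362581]), [np.float64(1.6352039735210868), np.float64(1.635203973521288)])
blue_lid_edge [[(array([236., 191.]), 0.75)], [(array([278., 300.]), 0.58)]]
(array([468.97268776,  -0.93061073, 207.80965677]), [np.float64(2.6569353016792205), np.float64(2.6569353016791637)])
blue_lid_press [[(array([249., 193.]), 0.82)], [(array([281., 290.]), 0.66), (array([375., 277.]), 0.33), (array([296., 176.]), 0.16)]]
(array([488.47591707,  -6.04376239, 200.59234471]), [np.float64(3.253814857047112), np.float64(3.2538148570470335)])
```

View pics/s3c.png

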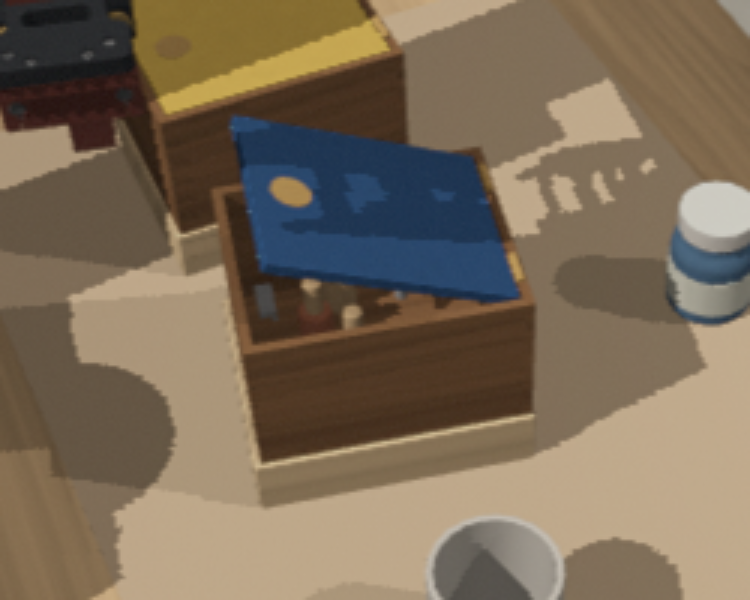

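The lid is ajar and the press worked. Touch puts the lid top at z ≈ 114, but the side camera says ≈ 137. I'll find the cause of that before pushing.

Run:
```python
from h import *
P={n:cams.capture(n) for n in("top","side")}
def proj(p,X):
    h=480; f=h/2/np.tan(np.radians(p["fov_y"])/2); c=np.array(p["rotation"]).T@(np.array(X)-p["position"]); return np.round([f*c[0]/c[2]+p["cx"],f*c[1]/c[2]+p["cy"]],1)
tip=np.array(read_tcp_pos())+bot.tip_extent*np.array(read_tcp_rot())[:,2]
print(bot.tip_extent,tip,read_tcp_pos())
for n in P:
  print(n,"tip",proj(P[n],tip),"disc114",proj(P[n],[481.6,5.2,114]),"disc137",proj(P[n],[481.6,5.2,137]),"hinge114",proj(P[n],[609.5,-23.5,114]), "base0",proj(P[n],[0,0,0]),P[n]["cx"],P[n]["cy"])
a=np.hstack([cv2.resize(P["side"]["color"][100:260,140:260],(390,520)),cv2.resize(P["top"]["color"][250:410,220:340],(390,520))])
cv2.imwrite("pics/m4.png",a[:,:,::-1])
```

```text
17.0 [391.91282427  25.12662265 218.1605722 ] [391.91729847  25.12594291 235.1605716 ]
top tip [264.3 336.5] disc114 [279.7 293.2] disc137 [278.7 293. ] hinge114 [293.5 236.5] base0 [282.2 502.2] 325.2448334525834 235.11128073867042
side tip [183.9 190. ] disc114 [245. 225.] disc137 [243.8 216.1] hinge114 [315.6 214.2] base0 [-14.8 359. ] 326.18524441174105 243.51676014230756
```

View pics/m4.png

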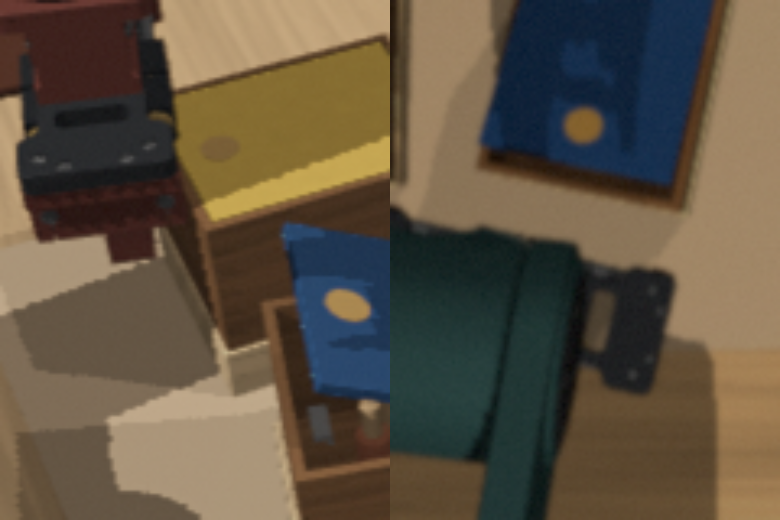

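The fingertip also appears about 9 px above its predicted position in the side picture, so that camera is tilted. The touch height and the top and wrist views agree: hinge at (610, -23.5, 114), yaw -0.22. Now I'll push the lid along its arc, with the tool pitched forward.

Run:
```python
from h import *
yaw=-0.22; H=[610,-23.5,114]; p=1.05; R=frame(yaw,p,-1); e=bot.tip_extent
d=np.array([np.cos(p),-np.sin(p)]); n=np.array([np.sin(p),np.cos(p)])
def tipat(th):
    E=np.array([-156*np.cos(th)+8*np.sin(th)*-1+0,156*np.sin(th)-8*np.cos(th)])
    a=max(th,p); return E+25*np.array([np.cos(a),-np.sin(a)])-10*n if th>p else E+25*d-10*n
tcp=lambda lu: local(H,yaw,*lu)-e*R[:,2]
s=tipat(.36); pre=[s+[-60,60],s+[-60,0]]
ths=np.arange(.36,1.80,.12); pts=[tcp(x) for x in pre]+[tcp(tipat(t)) for t in ths]
ok=[kinematics.ik(x,R) is not None for x in pts]; print(ok)
if all(ok):
    bot.move_to(pts[0],R); bot.move_l(pts[1],vel=150); bot.hold(.1); f0=np.array(read_ft_force())
    for t,x in zip(ths,pts[2:]):
        c=bot.move_l(x,vel=90,contact_N=12); f=np.array(read_ft_force())-f0
        print(round(t,2),c,np.round(f,1),round(read_time_s(),1))
        if c: break
    else:
        bot.move_l(tcp(tipat(ths[-1])+[-100,30]),vel=200); bot.hold(.5)
P={k:cams.capture(k) for k in("side","top")}
a=np.hstack([cv2.resize(P["side"]["color"][80:340,140:420],(400,371)),cv2.resize(P["top"]["color"][150:410,140:420],(400,371))])
cv2.imwrite("pics/m5.png",a[:,:,::-1]); print(read_time_s())
```

```text
[True, False, True, True, True, True, True, True, True, True, True, True, True, True]
12.3917
```

View pics/m5.png

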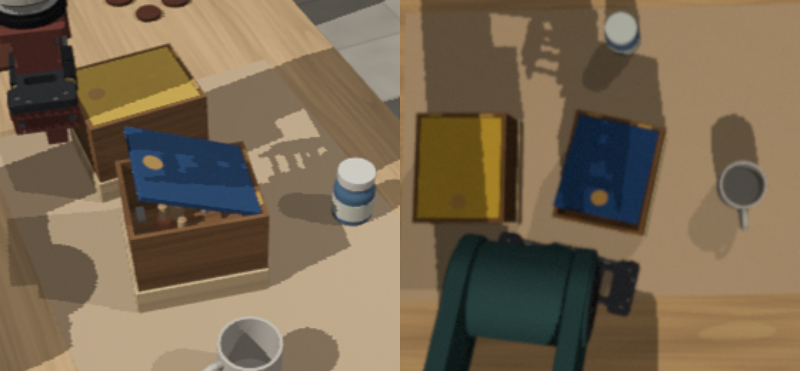

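One approach point was out of reach, so nothing moved and the lid is still ajar. I'll use a shorter approach.

Run:
```python
from h import *
yaw=-0.22; H=[610,-23.5,114]; p=1.05; R=frame(yaw,p,-1); e=bot.tip_extent
d=np.array([np.cos(p),-np.sin(p)]); n=np.array([np.sin(p),np.cos(p)])
def tipat(th):
    E=np.array([-156*np.cos(th)-8*np.sin(th),156*np.sin(th)-8*np.cos(th)])
    a=max(th,p); return E+25*np.array([np.cos(a),-np.sin(a)])-10*n
tcp=lambda lu: local(H,yaw,*lu)-e*R[:,2]
s=tipat(.36); ths=np.arange(.36,1.80,.12)
for k in(40,30,22,16):
    if kinematics.ik(tcp(s+[-k,0]),R) is not None: break
print("k",k)
pts=[tcp(s+[-60,60]),tcp(s+[-k,0])]+[tcp(tipat(t)) for t in ths]
ok=[kinematics.ik(x,R) is not None for x in pts]; print(all(ok))
if all(ok):
    bot.move_to(pts[0],R); bot.move_l(pts[1],vel=150); bot.hold(.1); f0=np.array(read_ft_force())
    for t,x in zip(ths,pts[2:]):
        c=bot.move_l(x,vel=90,contact_N=12); f=np.array(read_ft_force())-f0
        print(round(t,2),c,np.round(f,1),round(read_time_s(),1))
        if c: break
    else:
        bot.move_l(tcp(tipat(ths[-1])+[-100,30]),vel=200); bot.hold(.5)
P={k:cams.capture(k) for k in("side","top")}
a=np.hstack([cv2.resize(P["side"]["color"][80:340,140:420],(400,371)),cv2.resize(P["top"]["color"][150:410,140:420],(400,371))])
cv2.imwrite("pics/m6.png",a[:,:,::-1]); print(read_time_s())
```

```text
k 40
True
0.36 False [ 0.1 -0.6  1.6] 14.4
0.48 False [-0.3 -1.3  0.6] 14.7
0.6 False [-0.5  0.3 -0.1] 15.1
0.72 False [-0.2 -0.6  0.1] 15.4
0.84 False [ 0.4 -0.3  0.4] 15.8
0.96 False [ 0.2 -0.5  0.7] 16.2
1.08 False [-0.4 -0.1  1. ] 16.5
1.2 False [-0.6 -0.9  1.8] 16.8
1.32 False [-0.5 -0.7  0.7] 17.2
1.44 False [ 0.1 -1.1  0.9] 17.5
1.56 False [-0.2 -0.3  0.8] 17.8
1.68 False [ 0.8 -1.4  2.6] 18.1
19.4083
```

View pics/m6.png

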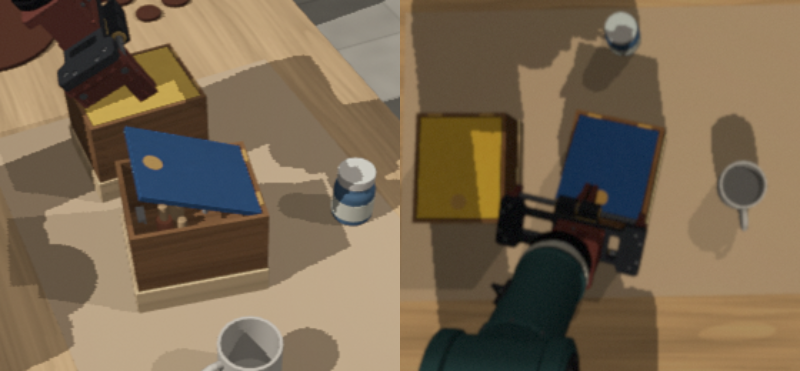

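The lid is back at ajar: either it fell back before upright or the finger missed it. I'll repeat and take pictures during the arc.

```bash
cat >> h.py <<'E'
yaw=-0.22; H=[610,-23.5,114]; p=1.05; R=frame(yaw,p,-1); e=bot.tip_extent
d=np.array([np.cos(p),-np.sin(p)]); n=np.array([np.sin(p),np.cos(p)])
def tipat(th):
    E=np.array([-156*np.cos(th)-8*np.sin(th),156*np.sin(th)-8*np.cos(th)])
    a=max(th,p); return E+25*np.array([np.cos(a),-np.sin(a)])-10*n
tcp=lambda lu: local(H,yaw,*lu)-e*R[:,2]
E
python3 - <<'E'
from h import *
s=tipat(.36)
bot.move_to(tcp(s+[-60,60]),R); bot.move_l(tcp(s+[-40,0]),vel=200); f0=np.array(read_ft_force())
I=[]
for t in(.36,.48,.62,.76):
    c=bot.move_l(tcp(tipat(t)),vel=90,contact_N=12); print(t,c,np.round(np.array(read_ft_force())-f0,1))
    if c: break
    if t in(.36,.76): I.append(cams.capture("side")["color"][100:300,160:360])
cv2.imwrite("pics/m7.png",np.hstack([cv2.resize(i,(400,400)) for i in I])[:,:,::-1]); print(read_time_s())
E
```

```text
0.36 False [-1.7  0.2  0.2]
0.48 False [-1.8  0.6  0.1]
0.62 False [-1.   0.4 -1.4]
0.76 False [-1.2  0.4 -0.9]
22.2833
```

View pics/m7.png

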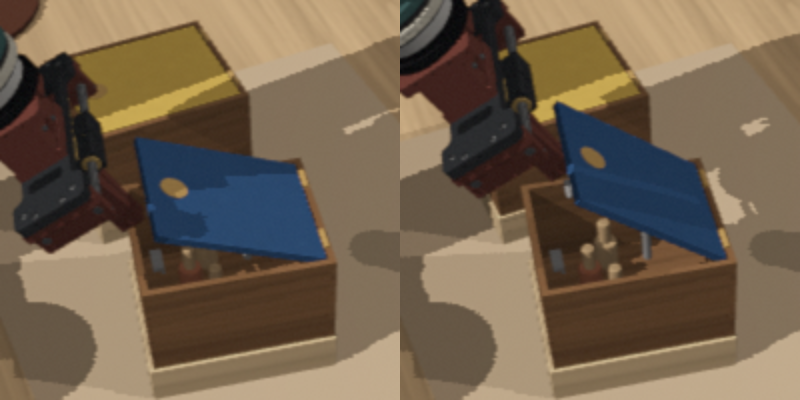

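The finger does engage and lift the lid, but the lid trails the command, so the 1.68 command must have stopped short of upright. I'll carry on further, with a light contact limit.

Run:
```python
from h import *
ths=[.9,1.05,1.2,1.35,1.5,1.65,1.75,1.83,1.9,1.95]
ok=[kinematics.ik(tcp(tipat(t)),R) is not None for t in ths]; print(ok)
I=[]; last=.76
for t,k in zip(ths,ok):
    if not k: break
    c=bot.move_l(tcp(tipat(t)),vel=80,contact_N=5); last=t; print(t,c,np.round(read_ft_force(),1),round(read_time_s(),1))
    if c: break
I.append(cams.capture("side")["color"][60:300,160:400])
bot.move_l(tcp(tipat(last)+[-100,30]),vel=150); bot.hold(.6)
I.append(cams.capture("side")["color"][60:300,160:400])
cv2.imwrite("pics/m8.png",np.hstack([cv2.resize(i,(400,400)) for i in I])[:,:,::-1]); print(read_time_s())
```

```text
[True, True, True, True, True, True, True, True, True, True]
0.9 False [-0.2  0.  -1.2] 22.7
1.05 False [-0.7 -0.1 -0.1] 23.1
1.2 False [-0.6  0.5 -0. ] 23.6
1.35 False [-0.3  0.3  0.1] 23.9
1.5 False [-0.6 -0.3  0.2] 24.4
1.65 False [-0.1  0.2 -0.1] 24.8
1.75 True [-1.3 -0.3  7. ] 25.0
26.475
```

View pics/m8.png

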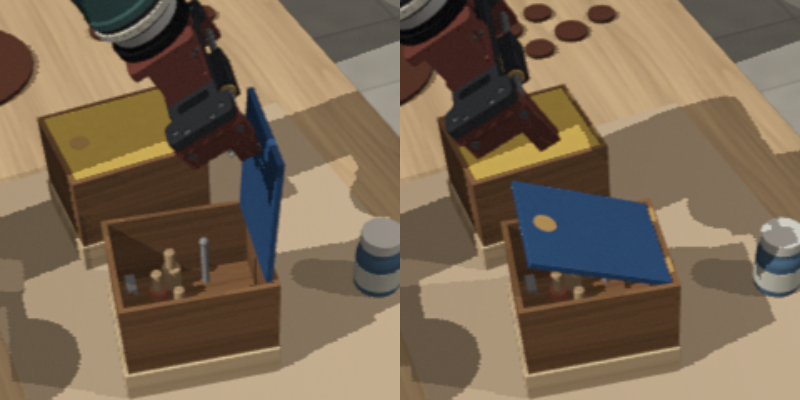

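The lid got to about upright in the left frame, then fell back in the right one. The 5 N stop tripped on an upward force, because the arc started moving down near the catch striker. This time I'll finish with a straight horizontal push.

Run:
```python
from h import *
s=tipat(.36)
w=[tipat(t) for t in(.36,.48,.62,.76,.9,1.05,1.2,1.35,1.5)]
g=[w[-1]+[k,2] for k in(15,30,42,52,60,66)]
print(all(kinematics.ik(tcp(x),R) is not None for x in w+g))
bot.move_to(tcp(s+[-60,60]),R); bot.move_l(tcp(s+[-40,0]),vel=200)
for x in w: 
    if bot.move_l(tcp(x),vel=90,contact_N=15): print("stop",x,read_ft_force())
for x in g:
    c=bot.move_l(tcp(x),vel=60,contact_N=6); print(np.round(x,0),c,np.round(read_ft_force(),1),round(read_time_s(),1))
    if c and x[0]>g[2][0]-1: break
I=[cams.capture("side")["color"][60:300,160:400]]
bot.move_l(tcp(x+[-110,20]),vel=150); bot.hold(.5)
I.append(cams.capture("side")["color"][60:300,160:400])
cv2.imwrite("pics/m9.png",np.hstack([cv2.resize(i,(400,400)) for i in I])[:,:,::-1]); print(read_time_s())
```

```text
True
[-11. 127.] False [1.2 0.4 0. ] 31.6
[  4. 127.] False [0.8 1.1 2.8] 32.0
[ 16. 127.] True [ 0.5 -0.2  4.3] 32.2
33.6417
```

View pics/m9.png

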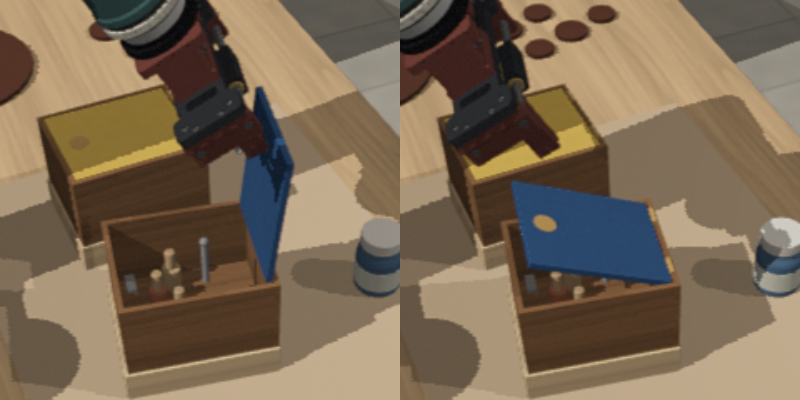

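The lid stopped near or past upright with a force build-up, then came back when I withdrew. I'll compute the actual lid angle from the left frame's corners: right free corner about (334,150), left about (316,114).

Run:
```python
from h import *
P=cams.capture("side"); f=240/np.tan(np.radians(P["fov_y"])/2)
def proj(X):
    c=np.array(P["rotation"]).T@(np.array(X)-P["position"]); return np.round([f*c[0]/c[2]+P["cx"],f*c[1]/c[2]+P["cy"]-9])
def pt(l,y,u): return local(H,yaw,l,u)+y*np.array([-np.sin(yaw),np.cos(yaw),0])
print("hinge R",proj(pt(0,-63,0)))
for t in(.4,1.4,1.5,1.6,1.7,1.8,1.85):
    print(t,*[proj(pt(-156*np.cos(t),y,156*np.sin(t))) for y in(-63,63)])
print("tip at last",proj(local(H,yaw,16,127)), "l=-5",proj(local(H,yaw,-5,127)))
```

```text
hinge R [323. 230.]
0.4 [240. 219.] [231. 169.]
1.4 [308. 167.] [293. 119.]
1.5 [318. 164.] [302. 117.]
1.6 [328. 163.] [311. 115.]
1.7 [337. 162.] [320. 115.]
1.8 [346. 162.] [328. 115.]
1.85 [351. 162.] [333. 115.]
tip at last [325. 151.] l=-5 [313. 152.]
```

The lid was at about 1.66 rad, already past upright. The catch tongue hangs from the middle of the lid's front edge, so the finger was resting on it and its friction pulled the lid back on withdrawal. I'll repeat 35 mm off-centre, away from the tongue and the yellow box, with fewer waypoints to save time.

Run:
```python
from h import *
off=-35*np.array([-np.sin(yaw),np.cos(yaw),0]); T=lambda x: tcp(x)+off
s=tipat(.36)
w=[tipat(t) for t in(.36,.6,.85,1.1,1.3,1.5)]
g=w[-1]+[40,2]; b=g+[-110,0]; pre=[s+[-60,60],s+[-35,0]]
ok=[kinematics.ik(T(x),R) is not None for x in pre+w+[g,b]]; print(ok)
if all(ok):
    bot.move_to(T(pre[0]),R); bot.move_l(T(pre[1]),vel=200)
    for x in w:
        if bot.move_l(T(x),vel=130,contact_N=15): print("stop",x,read_ft_force())
    print(read_time_s())
    c=bot.move_l(T(g),vel=90,contact_N=9); print(c,np.round(read_ft_force(),1),tcp(g)+off-read_tcp_pos())
    I=[cams.capture("side")["color"][60:300,160:400]]
    bot.move_l(T(b),vel=150); bot.hold(.2)
    I.append(cams.capture("side")["color"][60:300,160:400])
    cv2.imwrite("pics/m10.png",np.hstack([cv2.resize(i,(400,400)) for i in I])[:,:,::-1]); print(read_time_s())
    q=cams.capture("side"); print([(np.round(np.array(x["position"])*[640,480]),x["conf"]) for x in cams.landmark_of(q,"blue_lid_edge")])
```

```text
[True, True, True, True, True, True, True, True, True, True]
37.2167
False [ 0.1 -0.7  0.5] [0.12253403 0.01966538 0.42580614]
38.9917
[(array([342., 134.]), 0.72)]
```

View pics/m10.png

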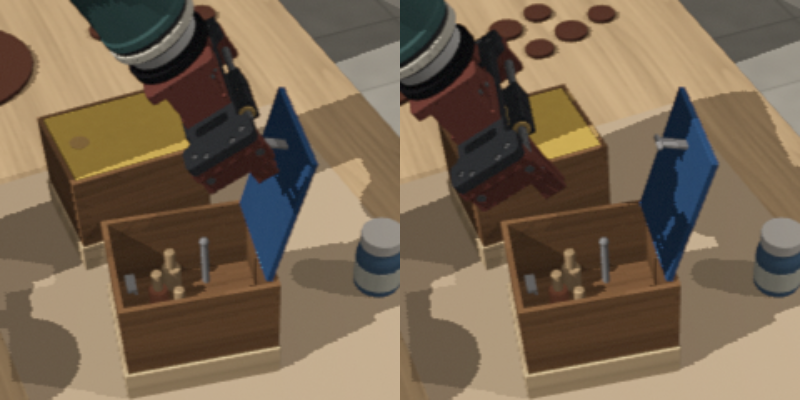

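The lid now stands open at its stop: the free edge is at (342,134), which matches the 1.85 rad prediction. The tongue is visible mid-edge, and the box hasn't moved. The yellow lid is shut and the gripper is clear, so I'm handing in.

Run:
```python
from workcell import *
print(bot.sign_off(),read_time_s())
```

```text
the job is handed in; nothing more can be done
the job is handed in; nothing more can be done
```

The blue lid was pressed, sprang ajar by itself and now stands fully open at its stop after a third push (the lid fell back from the first two), with the yellow lid shut, and I handed the job in at about 39 s.

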